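# Change over the spray stand

### The job

The coated headstock piece on the sloped spray stand is ready to dry: take it off and lay it flat, coated face (with the dark holes) up, across both rails of the drying rack, clear of the slab already there. Then put the bare neck heel from the bench on the sloped stand in its place, grooved face up, lying flat and centred along the narrow slope with its square end against the lip. Then press the blow-off pedal down to its stop and let it spring back. Set both pieces down gently instead of letting them fall, and leave everything else where it is.

Things in the scene. Friction and masses are not known exactly. Their poses are not given: they have to be found in the camera images.
- headstock: brown wooden guitar headstock piece, 24 thick, 160 long: a straight bar 44 wide over its whole length, widened to 62 from x = +24 to +80 mm. Dark tuner holes and a dark nut line on its top face. Origin at the centre of the bar's underside, x along it to the wide head end, z out of the top face. About 130 g. At the start it lies on the sloped stand, narrow end against the lip, wide end up.
- heel: brown wooden guitar neck heel, 44 wide, 150 long, 24 thick, one end square (x = -75 mm), the other rounded (x = +75 mm), with a dark groove line along its top face. Origin at the centre of its underside, x towards the round end, z out of the top face. About 110 g. At the start it lies flat on the bench.
- heel_round (a point): tip of the heel's round end, at half its thickness
- stand: fixed spray stand, dark steel with an aluminium spine. Base plate 220 x 90 x 16; above it a bare spine only 30 wide, 178 long and 14 thick, sloping at 35 degrees: it rises along the stand's +x from a surface height of 70 to about 168; two posts 24 wide under it, no part but the base wider than the spine. Origin at the centre of the base's underside on the bench.
- stand_seat (a point): on the spine's upper surface, mid-width, at its low end where it meets the lip. x points up the slope, y across it, z out of its surface (35 degrees from vertical). The lip at x = 0 to -8 mm is 30 wide and stands 16 mm above the surface; the surface runs to x = +170 mm.
- rack: fixed drying rack: two level aluminium rails along its y, 300 long, 8 wide, tops 100 above the bench, centred at x = -45 and +45 mm; dark steel end frames at y = -144 and +144 mm below the rail tops; open between the rails down to the bench. Origin at bench level under its middle.
- pedal (a joint): angle of the blow-off pedal: 0 up (at rest), 0.28 rad at its lower stop. A spring returns it; pushing on the pad takes about 4 N at first and about 8 N at the stop.
- pedal_pad (a point): middle of the top of the rubber pad (50 x 50) near the pedal plate's free end; 90 mm from the hinge; about 67 above the bench when up and 42 when fully down. The pedal plate is 120 long, 56 wide, rising at 0.28 rad from the hinge to the free end when up, level when down.
- pedal_base: fixed steel base of the pedal, 150 x 75 x 12; origin under its centre; the free end of the pedal lies towards its -x, the hinge axis (along y) at x = +55, 34 above the bench
- cover: the dark plain wooden slab, 150 x 50 x 12, already drying across the rails near the rack's +y end; origin at the centre of its underside; leave it alone
- jar: small glass jar with black cap, diameter 48, 75 high, bystander; origin under its centre
- tin: rectangular finish tin, 60 x 100 x 150 with a white cap (172 overall), bystander; origin under its centre
- tape: roll of masking tape lying flat, diameter 100, 24 high, bystander; origin under its centre
- sanding_block: cork sanding block 100 x 60 x 35, bystander; origin under its centre
- airbrush: black and steel airbrush, 170 long, 22 high, lying on the bench, bystander
- cup: white mixing cup, diameter 72, 80 high, bystander; origin under its centre

How it is judged:
On the way, in this order (a step that is already met when the one before it is completed fails the run):
1. the headstock piece lies flat across both rails, released (x of headstock in the frame of rack between -0.03 and 0.03 m and y of headstock in the frame of rack between -0.125 and 0.125 m and z of headstock in the frame of rack between 0.095 and 0.106 m and angle between headstock's own z axis and vertical below 0.06 rad and angle between the x axis of headstock and the x axis of rack, either way round below 0.3 rad and contact force between headstock and cover below 0.05 N and contact force between the fingers and headstock below 0.05 N and linear speed of headstock below 0.03 m/s), for 0.2 s.
2. the heel lies on the sloped stand, square end at the lip, released (x of heel in the frame of stand_seat between 0.07 and 0.081 m and y of heel in the frame of stand_seat between -0.012 and 0.012 m and z of heel in the frame of stand_seat between -0.004 and 0.005 m and x of heel_round in the frame of stand_seat above 0.13 m and angle between the z axis of heel and the z axis of stand_seat, either way round below 0.07 rad and angle between the x axis of heel and the x axis of stand_seat, either way round below 0.15 rad and contact force between the fingers and heel below 0.05 N and linear speed of heel below 0.03 m/s), for 0.2 s.
3. the pedal is pressed down to its stop (value of joint pedal above 0.262 rad), for 0.05 s.
At the end, for the whole second after the job is handed in: Headstock level (3 deg) and face up on both rails, within 30 mm of mid-rack across, under 17 deg askew, clear of the slab; heel face up on the slope, square end at the lip (6 mm), centred (12 mm), flat (4 deg), along it (8 deg); both at rest, released; pedal back up (all of step 1 and all of step 2 and value of joint pedal below 0.04 rad and angular speed of each of headstock, heel below 0.1 rad/s); the robot touches nothing.
It fails at once if a piece is let fall (moves over 0.5 m/s with no finger touching it) ((contact force between the fingers and headstock below 0.01 N and linear speed of headstock above 0.5 m/s) or (contact force between the fingers and heel below 0.01 N and linear speed of heel above 0.5 m/s)).
It fails at once if a bystander is moved by more than 20 mm (distance of any of cover, jar, tin, tape, sanding_block, airbrush, cup from where it was at the start of the episode above 0.02 m).
It also fails if it takes over 61 s, if anything falls off the work surface, if the arm or the gripper's body presses on something with over 40 N, if the wrist force passes 120 N, or if a joint passes its speed limit or range.

### The arm

A 6-joint arm with a two-finger parallel gripper is mounted at the origin on the work surface. World frame = base frame: x ahead of the robot, y to its left, z up, the work surface at z = 0. Lengths are in m, angles in rad, forces in N, time in s.
With the tool pointing down it reaches from about 0.35 to 0.775 m from the base axis. Payload 7.3 kg.
Tool frame: the origin (TCP) lies at the centre of the arm's flange, where the gripper is bolted on; the fingertips stand 178 mm ahead of it and the grasp point (between the pads) lies 159 mm ahead of it; z points along the fingers, y is the line along which they close (so a half turn about z gives the same grasp; the last joint's range is limited). The gripper opens to 92 mm and grips with 3 to 60 N. Pads are 19 mm wide; open, the fingers measure 130 mm over their backs; the gripper's body (75 mm by 190 mm) begins 47 mm behind the grasp point.
Start: joints at [0.977, 0.342, 1.524, -0, 1.275, -0.146], TCP at [0.227, 0.473, 0.405] pointing down, gripper open.
Joint ranges: [-2.53, 2.53], [-0.77, 2.02], [0.04, 2.7], [-1, 4.14], [0.28, 2.66], [-3.11, 3.11]. Speed limits (rad/s): [2.57, 2.57, 3.14, 3.14, 3.14, 3.14].

### API

Orientations are given as [roll, pitch, yaw] about the fixed x, y, z axes, in that order (R = Rz(yaw) Ry(pitch) Rx(roll)).
In Python, from cell import telemetry, vision, ticket gives the robot as it stands.
- The arm moves only by the shell command python3 -m crank 'ROWS' [FORCE]. ROWS is JSON, a list of rows, each a list of 5 numbers: the gripper command: -1 is shut, 1 is fully open, values between are in proportion, then the shift along the tool's x, y, z in mm, then the turn about the tool's z in rad. In form: [[fingers, dx, dy, dz, roll], ...]. A call has 1 to 12 rows; each row is the pose to reach, as a shift and turn from the pose commanded when the call began, along the tool's axes at that moment; what a row does not reach only later rows make up. A row lasts 1/12 s, in which the tool goes at most 41.7 mm and 7.16 degrees, less where a joint would pass 70% of its speed; a pose out of reach is approached as far as the arm can. A call with a gripper value outside its range is refused whole. The fingers move at their own pace and stop on an object; FORCE is the grip in N (left out, the last holds). Time passes only in rows, so rows that repeat a pose let the fingers close. It gives the time, the measured TCP pose, the force, the opening and the grip force at its end, in the units of the state.
- telemetry.observe(): the state, without advancing time (a new reading comes with each control period).
- vision.read_camera(name): name is "scene" or "top"; returns (picture, depth): 384x512x3 uint8, red, green, blue; 384x512 float32, m along the optical axis (not along the pixel's ray), 0 where there is no reading.
- vision.get_calibration(name): a dict with "camera_matrix" (3x3 intrinsics, pixels), "rvec" (rotation vector, rad) and "tvec" (3), from world to camera coordinates, as OpenCV has them. Camera axes: x right, y down, z forward; pixel columns grow to the right and rows downward; lengths in m; the calibration is good to about 2 mm. A picture is of the moment at which its call begins. get_calibration takes no time and is no camera call.
- ticket.hand_in(): hands the job in; it is judged then, once.
The state is a dict: "time": time; "qpos": joint angles; "qvel": joint speeds; "joint_efforts": joint torques, N m; "tool_pos": TCP position; "tool_rot": TCP orientation; "contact_force": force on the tool from outside, world axes, zero at the start; "torque": the same for the moment, N m; "opening": finger opening in m; "grip_force": force on a finger pad.
Only numpy, scipy, OpenCV 4.12 (cv2) and the standard library are available. Lean on these libraries where they do the work, as an engineer would, in place of code of your own. Each camera call takes 0.05 s, during which the arm holds its last target. There are 200 camera calls.

## Working session

There is one attempt and no reset: what is moved stays moved. The work goes in short steps, Python scripts to look and compute and a shell command to move; the robot and the scene stay as the last step left them, time stands still between calls to the robot, and variables do not carry over. Pictures are saved under pics/ and viewed, at most 10 in all, crops included, and the job is handed in when it is done.

```bash
ls; mkdir -p pics
python3 - <<'E'
from cell import telemetry, vision
import cv2, numpy as np
s=telemetry.observe(); print(s)
for n in ("scene","top"):
    im,d=vision.read_camera(n); c=vision.get_calibration(n); print(n,c)
    cv2.imwrite(f"pics/{n}0.png",im[...,::-1]); np.savez(f"{n}0.npz",im=im,d=d)
a=cv2.imread("pics/scene0.png");b=cv2.imread("pics/top0.png")
E
```

```text
pics
{'time': 0.0, 'qpos': array([ 9.77001619e-01,  3.42698877e-01,  1.52502638e+00,  2.57326167e-05,
        1.27540719e+00, -1.45972675e-01]), 'qvel': array([-0.001158  , -0.00020598, -0.00271257,  0.00070475, -0.00033236,
       -0.00171962]), 'joint_efforts': array([ 5.53555674e-04, -4.31243026e+01, -2.44223338e+01,  7.18810502e-02,
        5.55378338e-02, -1.04976680e-04]), 'tool_pos': array([0.22720973, 0.47312848, 0.40405387]), 'tool_rot': array([-3.14007281e+00, -2.48315365e-04,  2.69376292e+00]), 'contact_force': array([-0.06231481,  0.49202561,  0.9705181 ]), 'torque': array([-0.04202724,  0.02006144, -0.02567165]), 'grip_force': 0.0, 'opening': 0.09198776680190333}
scene {'camera_matrix': array([[371.57667086,   0.        , 265.00980882],
       [  0.        , 371.57667086, 188.84480585],
       [  0.        ,   0.        ,   1.        ]]), 'rvec': array([ 1.77219171,  2.03695557, -0.60455308]), 'tvec': array([ 0.07440746, -0.39068464,  1.51782312])}
top {'camera_matrix': array([[353.72458554,   0.        , 257.53835742],
       [  0.        , 353.72458554, 187.68114712],
       [  0.        ,   0.        ,   1.        ]]), 'rvec': array([ 2.1683657 , -2.18551125,  0.04643439]), 'tvec': array([0.0279974 , 0.53113356, 1.23857774])}
```

View pics/top0.png

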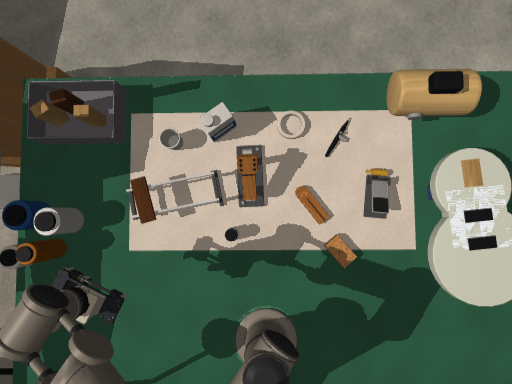

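View pics/scene0.png

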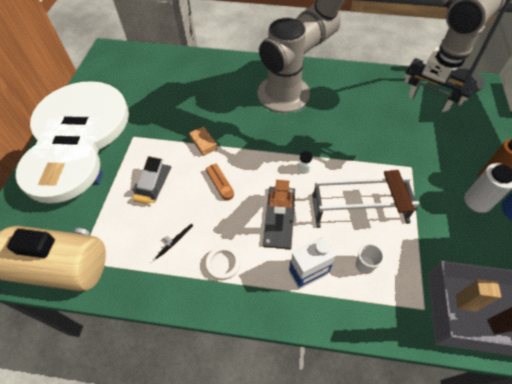

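The top view shows the stand with the headstock at (250,175), the rack at (180,192) with the slab at (143,200), the heel at (313,205), the pedal at (378,190), and the jar at (232,234). The scene view agrees with this. Next I'll measure the poses.

```bash
cat > h.py <<'E'
import numpy as np, cv2
from scipy.spatial.transform import Rotation as R
from cell import telemetry, vision
def cloud(n, d):
    c=vision.get_calibration(n); K=c["camera_matrix"]; r,_=cv2.Rodrigues(c["rvec"])
    v,u=np.indices(d.shape); p=np.stack([(u-K[0,2])/K[0,0]*d,(v-K[1,2])/K[1,1]*d,d],-1)
    w=(p-c["tvec"].ravel())@r; w[d==0]=np.nan; return w
def load(n,t="0"):
    z=np.load(f"{n}{t}.npz"); return z["im"],cloud(n,z["d"])
def snap(n,t):
    im,d=vision.read_camera(n); np.savez(f"{n}{t}.npz",im=im,d=d); cv2.imwrite(f"pics/{n}{t}.png",im[...,::-1]); return im,cloud(n,d)
E
python3 - <<'E'
from h import *
im,w=load("top")
i=cv2.resize(im[105:260,120:420],None,fx=2.6,fy=2.6,interpolation=cv2.INTER_CUBIC); cv2.imwrite("pics/crop.png",i[...,::-1])
hsv=cv2.cvtColor(im,cv2.COLOR_RGB2HSV)
brown=(hsv[...,0]<16)&(hsv[...,1]>130)
def blob(m,box,zmin,zmax):
    k=np.zeros(m.shape,bool); u0,v0,u1,v1=box; k[v0:v1,u0:u1]=True
    k&=m&(w[...,2]>zmin)&(w[...,2]<zmax); return w[k]
al=np.ones_like(brown)
for nm,m,box,z0,z1 in [("heel",brown,(290,178,335,228),.012,.04),("head",brown,(230,138,270,215),.06,.3),("cover",brown,(126,170,160,230),.105,.13),("rails",al,(160,165,228,220),.09,.11),("pedal",al,(360,165,392,222),.015,.1),("standbase",al,(228,138,270,212),.008,.03)]:
    p=blob(m,box,z0,z1); r=cv2.minAreaRect((p[:,:2]*1000).astype(np.float32)); print(nm,len(p),r,"z",np.percentile(p[:,2],[2,50,98]).round(4)); print(cv2.boxPoints(r).round(0).tolist())
p=blob(brown,(230,138,270,215),.06,.3); A=np.c_[p[:,:2],np.ones(len(p))]
for _ in range(4):
    c=np.linalg.lstsq(A,p[:,2],rcond=None)[0]; e=abs(A@c-p[:,2]); k=e<.004; A,p=A[k],p[k]
print(c,np.degrees(np.arctan(np.hypot(*c[:2]))),np.degrees(np.arctan2(c[1],c[0])),len(p))
n=np.r_[-c[:2],1]; 
print("table z",np.nanmedian(w[215:245,270:300,2]))
E
```

```text
heel 508 ((473.1006164550781, -163.6282958984375), (146.76637268066406, 42.992218017578125), 37.75716018676758) z [0.0187 0.0247 0.029 ]
[[402.0, -192.0], [428.0, -226.0], [544.0, -136.0], [518.0, -102.0]]
head 688 ((558.7020874023438, 51.907249450683594), (140.03060913085938, 61.7181396484375), 0.9001482129096985) z [0.092  0.1485 0.1806]
[[488.0, 82.0], [489.0, 20.0], [629.0, 22.0], [628.0, 84.0]]
cover 647 ((488.44500732421875, 402.94464111328125), (144.94503784179688, 51.11306381225586), 15.618792533874512) z [0.1073 0.1117 0.1165]
[[412.0, 408.0], [426.0, 359.0], [565.0, 398.0], [551.0, 447.0]]
rails 306 ((516.096923828125, 257.8653869628906), (98.44375610351562, 198.12684631347656), 10.982551574707031) z [0.0916 0.0998 0.1049]
[[449.0, 346.0], [487.0, 151.0], [583.0, 170.0], [546.0, 364.0]]
pedal 813 ((510.4447021484375, -393.5894775390625), (79.88894653320312, 171.4309844970703), 86.90873718261719) z [0.0153 0.0478 0.0741]
[[423.0, -429.0], [594.0, -438.0], [598.0, -358.0], [427.0, -349.0]]
standbase 734 ((579.2594604492188, 45.230072021484375), (261.4913024902344, 105.41703033447266), 1.4324722290039062) z [0.011  0.016  0.0211]
[[447.0, 95.0], [450.0, -11.0], [711.0, -4.0], [709.0, 101.0]]
[ 0.6942151   0.01645985 -0.24910691] 34.77650795530689 1.358229631041438 583
table z 0.0010330996485162884
```

View pics/crop.png

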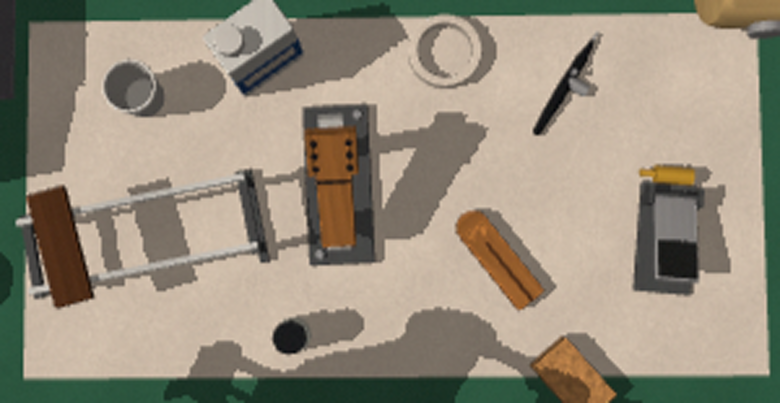

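The crop shows the heel's round end at crop (470,220) and its square end at (525,300). The headstock's wide end points up in the image (+x). Next I'll get the pose of the headstock on its sloped plane and the rack frame.

Run:
```python
from h import *
for cam,box in (("top",(228,138,272,215)),("scene",(258,172,300,220))):
    im,w=load(cam); hsv=cv2.cvtColor(im,cv2.COLOR_RGB2HSV); u0,v0,u1,v1=box
    k=np.zeros(im.shape[:2],bool);k[v0:v1,u0:u1]=1
    p=w[k&(hsv[...,0]<16)&(hsv[...,1]>110)&(w[...,2]>.06)]
    A=np.c_[p[:,:2],np.ones(len(p))]; kk=np.ones(len(p),bool)
    for _ in range(8):
        c=np.linalg.lstsq(A[kk],p[kk,2],rcond=None)[0]; kk=abs(A@c-p[:,2])<.005
    n=np.r_[-c[:2],1]; n/=np.linalg.norm(n)
    q=p[kk]; o=q.mean(0); ex=np.r_[1,0,c[0]]; ex/=np.linalg.norm(ex); ey=np.cross(n,ex)
    s=(q-o)@ex; t=(q-o)@ey
    r=cv2.minAreaRect((np.c_[s,t]*1000).astype(np.float32))
    lo=[((t[(s>a)&(s<a+.01)]).min()*1000,(t[(s>a)&(s<a+.01)]).max()*1000) for a in np.arange(s.min(),s.max()-.01,.02)]
    print(cam,len(q),"plane",c,"n",n,"o",o,"s",s.min(),s.max(),r); print(np.round(lo,0).tolist())
    print("low end top pt",o+ex*s.min(),"hi",o+ex*s.max(), "mid", o+ex*(s.min()+s.max())/2)
im,w=load("top")
g=(w[...,2]>.085)&(w[...,2]<.108); g[:,:125]=0; g[:,232:]=0; g[:165]=0; g[225:]=0
p=w[g]; a=np.radians(11); rx=np.r_[np.cos(a),np.sin(a)]; ry=np.r_[-np.sin(a),np.cos(a)]
X,Y=p[:,:2]@rx,p[:,:2]@ry
print("rail X hist",np.histogram(X,bins=np.arange(.45,.7,.01)))
for b in (X<np.median(X),X>=np.median(X)):
    print("rail",b.sum(),np.polyfit(Y[b],X[b],1), Y[b].min(),Y[b].max(),np.median(X[b]))
```

```text
top 656 plane [ 0.70163056  0.01744896 -0.25315534] n [-0.57429925 -0.01428233  0.81852085] o [0.56166512 0.05097163 0.14181548] s -0.08997216043998461 0.0708499555704364 ((-9.673423767089844, -0.06998825073242188), (160.52691650390625, 61.433448791503906), 1.619329810142517)
[[-24.0, 17.0], [-24.0, 19.0], [-21.0, 18.0], [-22.0, 21.0], [-22.0, 20.0], [-29.0, 29.0], [-29.0, 31.0], [-27.0, 30.0]]
low end top pt [0.48801351 0.05097163 0.09013926] hi [0.6196632  0.05097163 0.1825087 ] mid [0.55383836 0.05097163 0.13632398]
scene 330 plane [ 0.68686414  0.0258892  -0.24289046] n [-0.56604399 -0.02133526  0.82409891] o [0.57058168 0.05267579 0.15038537] s -0.09161623878455345 0.05837993351976606 ((-16.958938598632812, 0.7375068664550781), (150.0478973388672, 61.05311965942383), 1.223734736442566)
[[-20.0, 11.0], [-15.0, 13.0], [-19.0, 17.0], [-21.0, 18.0], [-19.0, 19.0], [-29.0, 32.0], [-27.0, 30.0]]
low end top pt [0.49506365 0.05267579 0.09851474] hi [0.61870348 0.05267579 0.1834385 ] mid [0.55688356 0.05267579 0.14097662]
rail X hist (array([  0,   0,   0,   4,   3,  98, 109,   9,   8,  10,  12,  11,  11,
        14, 121, 113,   5,   3,   3,   0,   0,   0,   0,   0]), array([0.45, 0.46, 0.47, 0.48, 0.49, 0.5 , 0.51, 0.52, 0.53, 0.54, 0.55,
       0.56, 0.57, 0.58, 0.59, 0.6 , 0.61, 0.62, 0.63, 0.64, 0.65, 0.66,
       0.67, 0.68, 0.69]))
rail 267 [0.02715762 0.51173207] 0.05535387068203805 0.35466242617310095 0.5113110207074117
rail 267 [-0.0049157   0.60025161] 0.05524782852348547 0.35540454394167087 0.5995869588972326
```

```bash
cat >> h.py <<'E'
def go(x,y,gz,yawdeg):
    "rows needed to put the grasp point at x,y,gz with tool yaw (deg, mod pi taken nearest)"
    s=telemetry.observe(); T=R.from_euler("xyz",s["tool_rot"]); e=T.inv().apply(np.r_[x,y,gz+.159]-s["tool_pos"])*1000
    yw=s["tool_rot"][2]; dy=np.radians(yawdeg)-yw; dy=(dy+np.pi/2)%np.pi-np.pi/2
    print("t",round(s["time"],2),"shift mm",e.round(1),"roll",round(-dy,3),"open",round(s["opening"],4),"F",s["contact_force"].round(1),"tilt",np.round(s["tool_rot"],3))
E
python3 -m crank '[[1,-485,-235,20,-0.472],[1,-485,-235,20,-0.472],[1,-485,-235,20,-0.472],[1,-485,-235,20,-0.472],[1,-485,-235,20,-0.472],[1,-485,-235,20,-0.472],[1,-485,-235,20,-0.472],[1,-485,-235,20,-0.472],[1,-485,-235,20,-0.472],[1,-485,-235,20,-0.472],[1,-485,-235,20,-0.472],[1,-485,-235,20,-0.472]]' 15
python3 -c "
from h import *
go(.5623,.0507,.132,1.4)"
```

```text
time: 1.1
tool_pos: [0.5269, 0.0958, 0.3866]
tool_rot: [3.141, -0.001, -3.118]
contact_force: [0.3, -0.6, 0.5]
opening: 0.0918
grip_force: 0.0
t 1.1 shift mm [-34.4 -45.9  95.6] roll -0.0 open 0.0918 F [ 0.3 -0.6  0.5] tilt [ 3.141e+00 -1.000e-03 -3.118e+00]
```

```bash
python3 -m crank '[[1,-30,-40,0,0],[1,-30,-40,0,0],[1,-30,-40,0,0]]' >/dev/null
python3 -c "
from h import *
go(.5623,.0507,.132,1.4)
im,w=snap('scene','1')
i=cv2.resize(im[120:260,200:400],None,fx=3,fy=3); cv2.imwrite('pics/s1c.png',i[...,::-1])"
```

```text
t 1.35 shift mm [-4.  -5.3 94.9] roll -0.004 open 0.092 F [-1.3  0.8 -0.8] tilt [-3.141e+00 -1.000e-03 -3.121e+00]
```

View pics/s1c.png

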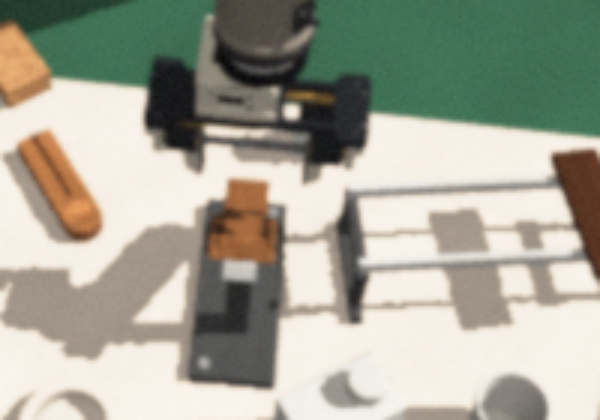

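The gripper straddles the stand line, with the fingers at crop (195,165) and (310,160) and the headstock at (245,220). It is lined up, so I'll descend and grip.

```bash
python3 -m crank '[[1,-4,-5,30,0],[1,-4,-5,60,0],[1,-4,-5,80,0],[1,-4,-5,95,0],[1,-4,-5,95,0],[1,-4,-5,95,0],[-1,-4,-5,95,0],[-1,-4,-5,95,0],[-1,-4,-5,95,0],[-1,-4,-5,95,0],[-1,-4,-5,95,0],[-1,-4,-5,95,0]]' 15
python3 -c "
from h import *
go(.5623,.0507,.132,1.4)"
```

```text
time: 2.4
tool_pos: [0.5612, 0.0534, 0.2923]
tool_rot: [-3.141, 0.001, -3.117]
contact_force: [-1.5, -2.4, 0.3]
opening: 0.0562
grip_force: 1.2
t 2.4 shift mm [-1.1 -2.8  1.3] roll -0.0 open 0.0562 F [-1.5 -2.4  0.3] tilt [-3.141e+00  1.000e-03 -3.117e+00]
```

```bash
python3 -m crank '[[-1,0,-2,0,0],[-1,0,-3,0,0],[-1,0,-3,0,0],[-1,0,-3,0,0],[-1,0,-3,0,0],[-1,0,-3,0,0],[-1,0,-3,0,0]]' 20
```

```text
time: 2.98
tool_pos: [0.5608, 0.0503, 0.2919]
tool_rot: [-3.141, -0.001, -3.117]
contact_force: [-5.8, -1.4, 4.4]
opening: 0.0444
grip_force: 23.5
```

```bash
python3 -m crank '[[-1,0,0,-10,0],[-1,0,0,-30,0],[-1,0,0,-50,0],[-1,0,0,-70,0],[-1,0,0,-90,0],[-1,0,0,-90,0],[-1,0,0,-90,0]]' 20
python3 -c "
from h import *
go(.5138,.268,.20,11)
im,w=snap('scene','2')
i=cv2.resize(im[100:260,200:400],None,fx=3,fy=3); cv2.imwrite('pics/s2c.png',i[...,::-1])"
```

```text
time: 3.57
tool_pos: [0.5615, 0.0506, 0.3829]
tool_rot: [-3.142, 0.003, -3.117]
contact_force: [0.6, -0.5, -2.5]
opening: 0.0437
grip_force: 22.7
t 3.57 shift mm [ 42.5 218.5  23.7] roll -0.168 open 0.0437 F [ 0.6 -0.5 -2.5] tilt [-3.142e+00  3.000e-03 -3.117e+00]
```

View pics/s2c.png

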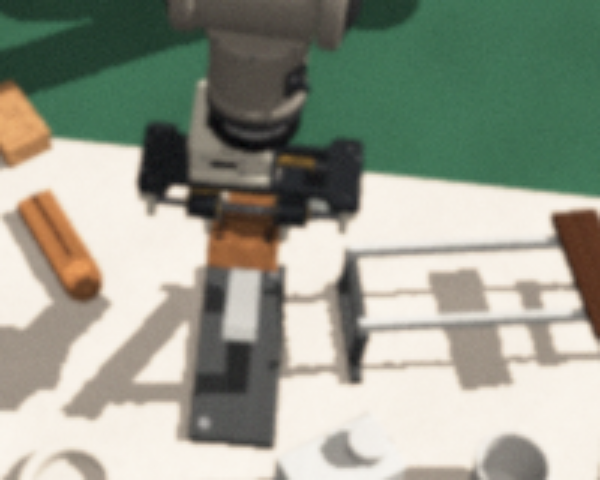

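```bash
python3 -m crank '[[-1,8,41,0,-0.06],[-1,16,82,0,-0.12],[-1,24,123,0,-0.168],[-1,32,164,0,-0.168],[-1,39,200,0,-0.168],[-1,42,219,0,-0.168],[-1,42,219,20,-0.168],[-1,42,219,40,-0.168],[-1,42,219,55,-0.168],[-1,42,219,55,-0.168],[-1,42,219,55,-0.168]]' 20
python3 -c "
from h import *
go(.5138,.268,.116,11)"
```

```text
time: 4.53
tool_pos: [0.5137, 0.2684, 0.3252]
tool_rot: [-3.141, -0.004, -2.949]
contact_force: [0.7, -0.2, -1.3]
opening: 0.0439
grip_force: 22.7
t 4.53 shift mm [-0.3 -0.4 50.2] roll 0.0 open 0.0439 F [ 0.7 -0.2 -1.3] tilt [-3.141 -0.004 -2.949]
```

```bash
python3 -m crank '[[-1,0,0,5,0],[-1,0,0,10,0],[-1,0,0,15,0],[-1,0,0,18,0],[-1,0,0,21,0],[-1,0,0,24,0],[-1,0,0,27,0],[-1,0,0,30,0],[-1,0,0,33,0],[-1,0,0,35,0]]' 6
python3 -m crank '[[-1,0,0,3,0],[-1,0,0,6,0],[-1,0,0,9,0],[-1,0,0,11,0],[-1,0,0,12,0],[-1,0,0,12,0]]' 6
python3 -c "
from h import *
go(.5138,.268,.116,11)
im,w=snap('scene','3')
i=cv2.resize(im[100:260,250:450],None,fx=3,fy=3); cv2.imwrite('pics/s3c.png',i[...,::-1])"
```

```text
time: 5.37
tool_pos: [0.5139, 0.2685, 0.2916]
tool_rot: [3.142, 0.0, -2.949]
contact_force: [0.7, 0.4, 0.2]
opening: 0.044
grip_force: 6.0
time: 5.87
tool_pos: [0.5138, 0.2684, 0.2795]
tool_rot: [-3.142, -0.001, -2.949]
contact_force: [0.4, 0.7, -1.2]
opening: 0.0438
grip_force: 6.0
t 5.87 shift mm [ 0.1 -0.4  4.5] roll 0.0 open 0.0438 F [ 0.4  0.7 -1.2] tilt [-3.142e+00 -1.000e-03 -2.949e+00]
```

View pics/s3c.png

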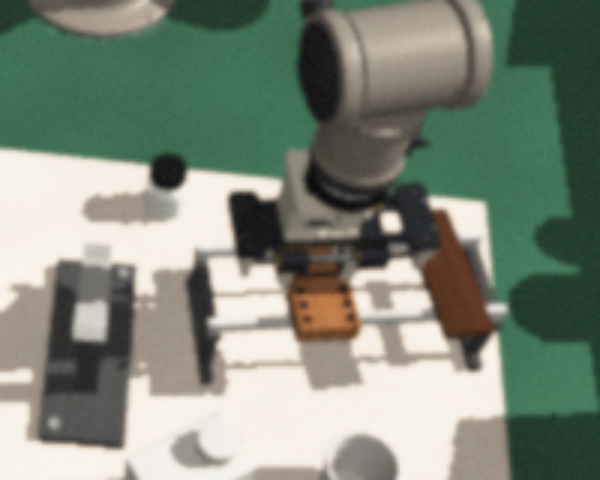

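The headstock lies across both rails, with its head at crop (325,305), and it is clear of the slab at (460,275). Now I'll check its tilt by depth.

```bash
cat >> h.py <<'E'
def plane(p,ax_yaw,tol=.004):
    A=np.c_[p[:,:2]-p[:,:2].mean(0),np.ones(len(p))]; k=np.ones(len(p),bool)
    for _ in range(8):
        c=np.linalg.lstsq(A[k],p[k,2],rcond=None)[0]; k=abs(A@c-p[:,2])<tol
    a=np.radians(ax_yaw); return dict(n=int(k.sum()),along=np.degrees(np.arctan(c[0]*np.cos(a)+c[1]*np.sin(a))).round(1),across=np.degrees(np.arctan(-c[0]*np.sin(a)+c[1]*np.cos(a))).round(1),mean=p[k].mean(0).round(4))
def brown(im,w,xlo,xhi,ylo,yhi,zlo,zhi):
    h=cv2.cvtColor(im,cv2.COLOR_RGB2HSV)
    return w[(h[...,0]<16)&(h[...,1]>120)&(w[...,0]>xlo)&(w[...,0]<xhi)&(w[...,1]>ylo)&(w[...,1]<yhi)&(w[...,2]>zlo)&(w[...,2]<zhi)]
E
python3 -c "
from h import *
im,w=load('scene','3')
print(plane(brown(im,w,.53,.62,.22,.33,.105,.2),11))"
python3 -m crank '[[-1,0,0,2,0],[-1,0,0,4,0],[-1,0,0,5,0],[-1,0,0,6,0],[-1,0,0,6,0]]' 4
python3 -c "
from h import *
im,w=snap('scene','4')
print(plane(brown(im,w,.53,.62,.22,.33,.105,.2),11))"
```

```text
{'n': 315, 'along': np.float64(4.1), 'across': np.float64(0.5), 'mean': array([0.5619, 0.2752, 0.1308])}
time: 6.33
tool_pos: [0.5141, 0.2685, 0.2746]
tool_rot: [3.141, 0.001, -2.949]
contact_force: [-0.3, 0.1, 3.7]
opening: 0.044
grip_force: 4.0
{'n': 327, 'along': np.float64(-0.5), 'across': np.float64(0.1), 'mean': array([0.5623, 0.2753, 0.1236])}
```

Level and resting on the rails. I'll release it gently and rise.

```bash
python3 -m crank '[[-0.05,0,0,6,0],[0.0,0,0,6,0],[0.1,0,0,6,0],[0.4,0,0,6,0],[0.8,0,0,6,0],[0.8,0,0,6,0],[0.8,0,0,-10,0],[0.8,0,0,-40,0],[0.8,0,0,-80,0],[0.8,0,0,-110,0],[0.8,0,0,-110,0]]' 4
python3 -c "
from h import *
im,w=snap('scene','5')
print(plane(brown(im,w,.40,.62,.22,.33,.105,.2),11))
go(.473,-.164,.15,37.8)"
```

```text
time: 7.3
tool_pos: [0.5148, 0.2689, 0.391]
tool_rot: [3.14, 0.012, -2.949]
contact_force: [0.2, 0.7, 1.4]
opening: 0.0825
grip_force: 0.0
{'n': 617, 'along': np.float64(-0.3), 'across': np.float64(0.5), 'mean': array([0.5284, 0.2696, 0.1236])}
t 7.35 shift mm [ 123.9 -416.9   77.2] roll -0.467 open 0.0831 F [ 0.1  0.5 -1.1] tilt [ 3.14   0.008 -2.949]
```

```bash
python3 -m crank '[[1,11,-38,0,-0.05],[1,22,-76,0,-0.1],[1,33,-114,0,-0.2],[1,44,-152,0,-0.3],[1,56,-190,0,-0.4],[1,68,-228,0,-0.467],[1,79,-266,0,-0.467],[1,90,-304,0,-0.467],[1,102,-342,0,-0.467],[1,113,-380,0,-0.467],[1,124,-417,0,-0.467],[1,124,-417,0,-0.467]]'
python3 -m crank '[[1,0,0,0,0],[1,0,0,0,0]]' >/dev/null
python3 -c "
from h import *
im,w=snap('scene','6')
p=brown(im,w,.37,.58,-.26,-.07,.012,.04)
r=cv2.minAreaRect((p[:,:2]*1000).astype(np.float32)); print(r,cv2.boxPoints(r).round().tolist())
go(.473,-.164,.021,37.8)"
```

```text
time: 8.35
tool_pos: [0.471, -0.1701, 0.3826]
tool_rot: [-3.141, -0.002, -2.488]
contact_force: [0.9, -0.7, 0.6]
opening: 0.0916
grip_force: 0.0
((475.8984069824219, -161.90859985351562), (146.71780395507812, 39.264259338378906), 37.54438781738281) [[406.0, -191.0], [430.0, -222.0], [546.0, -133.0], [522.0, -102.0]]
t 8.57 shift mm [ -0.8  -1.5 203.1] roll 0.0 open 0.0922 F [-0.5 -0.4 -0.1] tilt [ 3.14  -0.    -2.482]
```

```bash
python3 -m crank '[[1,-2.5,-1.5,40,0],[1,-2.5,-1.5,80,0],[1,-2.5,-1.5,120,0],[1,-2.5,-1.5,155,0],[1,-2.5,-1.5,180,0],[1,-2.5,-1.5,195,0],[1,-2.5,-1.5,201,0],[1,-2.5,-1.5,201,0],[1,-2.5,-1.5,201,0]]' 15
python3 -m crank '[[-1,0,0,0,0],[-1,0,0,0,0],[-1,0,0,0,0],[-1,0,0,0,0],[-1,0,0,0,0],[-1,0,0,0,0],[-1,0,0,0,0],[-1,0,0,0,0],[-1,0,0,0,0],[-1,0,0,0,0],[-1,0,0,0,0]]' 15
python3 -c "
from h import *
go(.4745,-.163,.023,37.8)"
```

```text
time: 9.32
tool_pos: [0.4752, -0.1634, 0.1834]
tool_rot: [-3.141, 0.0, -2.481]
contact_force: [1.0, -0.2, -0.1]
opening: 0.0919
grip_force: 0.0
time: 10.23
tool_pos: [0.4746, -0.164, 0.1829]
tool_rot: [3.141, -0.0, -2.482]
contact_force: [-1.2, 0.9, 3.7]
opening: 0.0438
grip_force: 15.0
t 10.23 shift mm [-0.6  0.9  0.9] roll -0.001 open 0.0438 F [-1.2  0.9  3.7] tilt [ 3.141 -0.    -2.482]
```

```bash
python3 -m crank '[[-1,0,0,-20,0],[-1,0,0,-60,0],[-1,0,0,-100,0],[-1,0,0,-140,0],[-1,0,0,-180,0],[-1,0,0,-200,0],[-1,0,0,-200,0],[-1,0,0,-200,0]]' 15
python3 - <<'E'
from h import *
im,w=snap('top','7')
a=np.radians(1.4); ex=np.r_[np.cos(a),np.sin(a)]; ey=np.r_[-np.sin(a),np.cos(a)]
m=(w[...,0]>.45)&(w[...,0]<.68)&(w[...,1]>-.01)&(w[...,1]<.11)&(w[...,2]>.05)&(w[...,2]<.2)
p=w[m]; X=(p[:,:2]-[.5018,.0493])@ex; Y=(p[:,:2]-[.5018,.0493])@ey
for lo in np.arange(-.03,.16,.01):
    k=(X>lo)&(X<=lo+.01)
    if k.sum(): print(round(lo+.005,3),k.sum(),"Y",Y[k].min().round(3),Y[k].max().round(3),"mid",((Y[k].min()+Y[k].max())/2).round(4),"z",np.median(p[k,2]).round(4),"exp",round(.0705+.7*(lo+.005),4))
print(plane(p[(X>.015)],1.4))
h=[];go(.557,.0505,.25,1.4)
b=cv2.resize(im[120:240,200:350],None,fx=4,fy=4); cv2.imwrite('pics/t7c.png',b[...,::-1])
E
```

```text
time: 10.9
tool_pos: [0.4747, -0.1642, 0.3834]
tool_rot: [-3.14, 0.001, -2.482]
contact_force: [0.1, 0.6, -1.9]
opening: 0.0441
grip_force: 15.0
-0.015 17 Y -0.014 0.013 mid -0.0008 z 0.0803 exp 0.06
-0.005 27 Y -0.015 0.013 mid -0.001 z 0.0782 exp 0.067
0.005 27 Y -0.015 0.013 mid -0.0012 z 0.0745 exp 0.074
0.015 27 Y -0.015 0.012 mid -0.0018 z 0.0814 exp 0.081
0.025 29 Y -0.015 0.015 mid -0.0004 z 0.0882 exp 0.088
0.035 29 Y -0.013 0.014 mid 0.0004 z 0.0951 exp 0.095
0.045 32 Y -0.014 0.013 mid -0.0003 z 0.1024 exp 0.102
0.055 29 Y -0.014 0.015 mid 0.0006 z 0.109 exp 0.109
0.065 30 Y -0.015 0.015 mid 0.0002 z 0.1163 exp 0.116
0.075 28 Y -0.012 0.014 mid 0.0011 z 0.1227 exp 0.123
0.085 35 Y -0.013 0.014 mid 0.0006 z 0.1312 exp 0.13
0.095 29 Y -0.013 0.016 mid 0.0013 z 0.137 exp 0.137
0.105 32 Y -0.014 0.015 mid 0.0008 z 0.144 exp 0.144
0.115 36 Y -0.014 0.015 mid 0.0004 z 0.1518 exp 0.151
0.125 30 Y -0.012 0.014 mid 0.0011 z 0.1595 exp 0.158
0.135 33 Y -0.012 0.016 mid 0.0019 z 0.1654 exp 0.165
0.145 13 Y -0.012 0.016 mid 0.0019 z 0.161 exp 0.172
{'n': 343, 'along': np.float64(35.0), 'across': np.float64(0.3), 'mean': array([0.5824, 0.0522, 0.1272])}
t 10.95 shift mm [-196.7  119.1  -27.1] roll 0.635 open 0.0436 F [-0.1  0.5 -1.7] tilt [ 3.141 -0.    -2.482]
```

View pics/t7c.png

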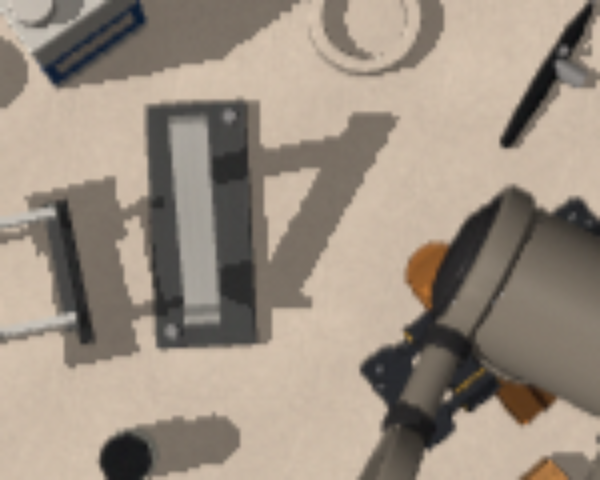

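The spine shows at crop (195,215) with its lip at (200,315). The seat fits my estimate, with a yaw of about 2.3°. I'll carry the heel over it.

```bash
python3 -m crank '[[-1,-25,15,-10,0.08],[-1,-57,35,-10,0.16],[-1,-90,54,-10,0.26],[-1,-122,74,-10,0.36],[-1,-154,93,-10,0.46],[-1,-180,109,-10,0.56],[-1,-197,119,-10,0.62],[-1,-197,119,-10,0.62],[-1,-197,119,-10,0.62],[-1,-197,119,-10,0.62]]' 15
python3 - <<'E'
from h import *
go(.557,.0508,.1370,2.3)
im,w=snap('scene','8')
p=brown(im,w,.45,.66,.0,.11,.17,.3); print(plane(p,2.3)); r=cv2.minAreaRect((p[:,:2]*1000).astype(np.float32)); print(r)
E
```

```text
time: 11.78
tool_pos: [0.5574, 0.0501, 0.391]
tool_rot: [-3.142, -0.004, -3.101]
contact_force: [-0.6, 0.1, -1.7]
opening: 0.0439
grip_force: 15.0
t 11.78 shift mm [ 0.   0.7 95. ] roll 0.0 open 0.0439 F [-0.6  0.1 -1.7] tilt [-3.142 -0.004 -3.101]
{'n': 406, 'along': np.float64(-0.4), 'across': np.float64(0.1), 'mean': array([0.5808, 0.0516, 0.232 ])}
((575.8814697265625, 50.632911682128906), (107.1381607055664, 43.08853530883789), 1.2313743829727173)
```

```bash
python3 -m crank '[[-1,-0.5,0.7,15,0],[-1,-0.5,0.7,30,0],[-1,-0.5,0.7,38,0],[-1,-0.5,0.7,43,0],[-1,-0.5,0.7,48,0],[-1,-0.5,0.7,53,0],[-1,-0.5,0.7,58,0],[-1,-0.5,0.7,63,0],[-1,-0.5,0.7,68,0],[-1,-0.5,0.7,72,0],[-1,-0.5,0.7,76,0],[-1,-0.5,0.7,80,0]]' 5
python3 -m crank '[[-1,0,0,3,0],[-1,0,0,6,0],[-1,0,0,9,0],[-1,0,0,11,0],[-1,0,0,12,0],[-1,0,0,12,0]]' 5
python3 - <<'E'
from h import *
go(.5575,.0508,.1360,2.3)
im,w=snap('scene','9')
p=brown(im,w,.45,.66,.0,.11,.08,.3); print(plane(p,2.3)); 
b=cv2.resize(im[120:260,210:360],None,fx=4,fy=4); cv2.imwrite('pics/s9c.png',b[...,::-1])
E
```

```text
time: 12.83
tool_pos: [0.5583, 0.0514, 0.3127]
tool_rot: [3.141, 0.001, -3.102]
contact_force: [-0.2, -0.4, -0.2]
opening: 0.0434
grip_force: 5.0
time: 13.33
tool_pos: [0.558, 0.0513, 0.3007]
tool_rot: [3.141, -0.0, -3.102]
contact_force: [0.0, 0.2, -1.8]
opening: 0.044
grip_force: 5.0
t 13.33 shift mm [ 0.5 -0.4  5.7] roll -0.001 open 0.044 F [ 0.   0.2 -1.8] tilt [ 3.141 -0.    -3.102]
{'n': 199, 'along': np.float64(32.9), 'across': np.float64(-0.5), 'mean': array([0.5717, 0.0529, 0.1528])}
```

View pics/s9c.png

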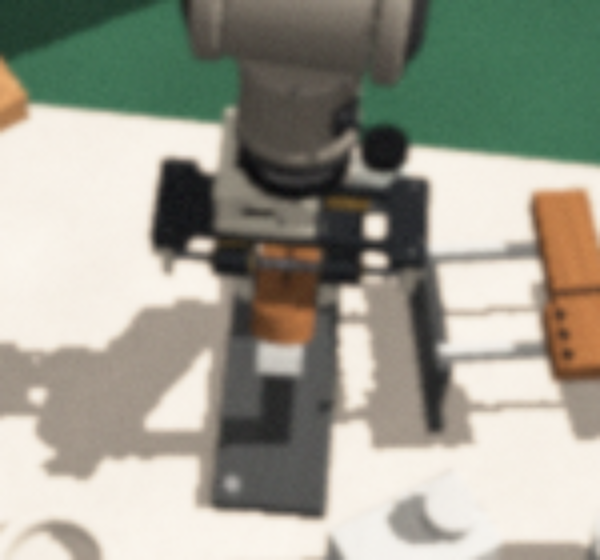

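The heel is tilting onto the spine as planned, with its round end at crop (285,330). I'll lower it the last few mm.

```bash
python3 -m crank '[[-1,0,0,1,0],[-1,0,0,2,0],[-1,0,0,3,0],[-1,0,0,4,0],[-1,0,0,4,0],[-1,0,0,4,0]]' 4
python3 - <<'E'
from h import *
im,w=snap('scene','10')
p=brown(im,w,.45,.66,.0,.11,.08,.3); print(plane(p,2.3)); go(.5575,.0508,.1360,2.3)
E
```

```text
time: 13.88
tool_pos: [0.5582, 0.0513, 0.2976]
tool_rot: [3.142, 0.001, -3.102]
contact_force: [-0.3, 0.6, 4.6]
opening: 0.044
grip_force: 4.0
{'n': 184, 'along': np.float64(34.7), 'across': np.float64(-0.3), 'mean': array([0.5705, 0.0521, 0.1504])}
t 13.93 shift mm [ 0.7 -0.4  2.5] roll -0.001 open 0.0439 F [-1.4 -0.6  6.9] tilt [ 3.142e+00  1.000e-03 -3.102e+00]
```

```bash
python3 -m crank '[[-0.05,0,0,4,0],[0.0,0,0,4,0],[0.1,0,0,4,0],[0.3,0,0,4,0],[0.6,0,0,4,0],[0.8,0,0,4,0],[0.8,0,0,4,0],[0.8,0,0,-10,0],[0.8,0,0,-40,0],[0.8,0,0,-80,0],[0.8,0,0,-120,0],[0.8,0,0,-120,0]]' 4
python3 - <<'E'
from h import *
go(.52,-.38,.2,0)
im,w=snap('scene','11')
ex=np.r_[.819*np.cos(.04),.819*np.sin(.04),.574]; n=np.r_[-.574*np.cos(.04),-.574*np.sin(.04),.819]; ey=np.cross(n,ex)
p=brown(im,w,.45,.68,.0,.11,.08,.3); print(plane(p,2.3)); q=p-[.5018,.0493,.0705]
k=abs(q@n-.024)<.006; print(np.median(q@n),k.sum(),cv2.minAreaRect((np.c_[q@ex,q@ey][k]*1000).astype(np.float32)))
E
```

```text
time: 14.93
tool_pos: [0.5589, 0.0513, 0.4253]
tool_rot: [-3.14, 0.014, -3.102]
contact_force: [1.0, -0.8, 0.4]
opening: 0.0827
grip_force: 0.0
t 14.93 shift mm [  56.8 -429.4   66. ] roll 0.039 open 0.0827 F [ 1.  -0.8  0.4] tilt [-3.14   0.014 -3.102]
{'n': 242, 'along': np.float64(34.5), 'across': np.float64(0.6), 'mean': array([0.564 , 0.052 , 0.1457])}
0.025534768612962333 260 ((85.45675659179688, -0.7031879425048828), (136.93511962890625, 40.95281219482422), 1.6525580883026123)
```

```bash
python3 -m crank '[[-1,6,-40,0,0],[-1,12,-80,0,0],[-1,17,-120,0,0],[-1,23,-160,0,0],[-1,28,-200,0,0],[-1,34,-240,0,0],[-1,40,-280,0,0],[-1,45,-320,0,0],[-1,51,-360,0,0],[-1,56,-400,0,0],[-1,58,-425,0,0],[-1,58,-425,0,0]]' 10
python3 - <<'E'
from h import *
im0,w0=load("top"); g=im0.astype(int).max(-1)
m=(g<45)&(w0[...,0]>.40)&(w0[...,0]<.56)&(w0[...,1]>-.45)&(w0[...,1]<-.33)&(w0[...,2]>.045)
p=w0[m]; print("pad",len(p),cv2.minAreaRect((p[:,:2]*1000).astype(np.float32)),np.percentile(p[:,2],[5,50,95]))
ex=np.r_[.819*np.cos(.04),.819*np.sin(.04),.574]; n=np.r_[-.574*np.cos(.04),-.574*np.sin(.04),.819]; ey=np.cross(n,ex)
for cam in("top","scene"):
    im,w=snap(cam,'12')
    p=brown(im,w,.45,.68,.0,.11,.08,.3); q=p-[.5018,.0493,.0705]
    k=abs(q@n-.024)<.006; S=q@ex; print(cam,plane(p,2.3),np.median(q@n),k.sum(),cv2.minAreaRect((np.c_[S,q@ey][k]*1000).astype(np.float32)),S[k].min(),S[k].max())
go(.49,-.395,.1,0)
E
```

```text
time: 15.98
tool_pos: [0.5153, -0.3807, 0.4145]
tool_rot: [3.142, -0.002, -3.108]
contact_force: [-0.9, 0.2, -0.7]
opening: 0.0074
grip_force: 0.0
pad 192 ((468.1689758300781, -390.2731018066406), (49.334171295166016, 45.17060852050781), 85.41603088378906) [0.06090178 0.0673986  0.07458576]
top {'n': 499, 'along': np.float64(35.0), 'across': np.float64(-0.1), 'mean': array([0.5545, 0.0504, 0.1371])} 0.024066578483830793 538 ((80.44088745117188, -0.9728050231933594), (43.919837951660156, 148.92259216308594), 89.8893051147461) 0.006017160001841866 0.15490748782846722
scene {'n': 239, 'along': np.float64(34.7), 'across': np.float64(0.3), 'mean': array([0.5631, 0.0519, 0.1451])} 0.025614102872378603 259 ((84.50965881347656, -0.7721595764160156), (136.9403076171875, 40.871883392333984), 1.689178228378296) 0.01628461016750155 0.15293578385142526
t 16.08 shift mm [ 26.8 -17.8 156.1] roll 0.037 open 0.0017 F [-0.6 -0.6 -0.4] tilt [ 3.139e+00 -2.000e-03 -3.104e+00]
```

The heel sits about 5–6 mm from the lip, which is too close to the limit. I'll re-grip it and slide it down the slope.

```bash
python3 -m crank '[[1,-6,40,0,0],[1,-12,80,0,0],[1,-17,120,0,0],[1,-23,160,0,0],[1,-28,200,0,0],[1,-34,240,0,0],[1,-40,280,0,0],[1,-45,320,0,0],[1,-51,360,0,0],[1,-56,400,0,0],[1,-58,430,0,0],[1,-58,430,0,0]]' 6
python3 -m crank '[[1,0,0,0,0],[1,0,0,0,0]]' 6 >/dev/null
python3 -c "
from h import *
go(.558,.0508,.140,2.3)"
```

```text
time: 17.08
tool_pos: [0.5566, 0.0628, 0.4167]
tool_rot: [3.139, -0.001, -3.095]
contact_force: [-0.7, -0.2, -0.3]
opening: 0.0772
grip_force: 0.0
t 17.25 shift mm [ -0.5  -6.1 117.8] roll 0.001 open 0.0894 F [-0.4 -0.9 -0.2] tilt [-3.141 -0.    -3.101]
```

```bash
python3 -m crank '[[1,-0.5,-6,35,0],[1,-0.5,-6,70,0],[1,-0.5,-6,100,0],[1,-0.5,-6,118,0],[1,-0.5,-6,118,0],[1,-0.5,-6,118,0],[-1,-0.5,-6,118,0],[-1,-0.5,-6,118,0],[-1,-0.5,-6,118,0],[-1,-0.5,-6,118,0],[-1,-0.5,-6,118,0],[-1,-0.5,-6,118,0]]' 6
python3 -m crank '[[-1,0,0,0,0],[-1,0,0,0,0],[-1,0,0,0,0],[-1,0,0,0,0],[-1,0,0,0,0]]' 6
```

```text
time: 18.25
tool_pos: [0.5586, 0.0503, 0.2993]
tool_rot: [3.142, 0.001, -3.102]
contact_force: [0.1, 0.2, 0.1]
opening: 0.0563
grip_force: 0.0
time: 18.67
tool_pos: [0.5586, 0.0504, 0.299]
tool_rot: [3.141, -0.0, -3.102]
contact_force: [-0.7, -0.1, 1.3]
opening: 0.044
grip_force: 6.0
```

```bash
python3 -m crank '[[-1,1,0,0.7,0],[-1,2,0,1.4,0],[-1,3,0,2.1,0],[-1,3.7,0,2.6,0],[-1,3.7,0,2.6,0],[-1,3.7,0,2.6,0]]' 6
python3 -m crank '[[-0.05,0,0,0,0],[0.0,0,0,0,0],[0.1,0,0,0,0],[0.3,0,0,0,0],[0.6,0,0,0,0],[0.8,0,0,0,0],[0.8,0,0,0,0],[0.8,0,0,-15,0],[0.8,0,0,-45,0],[0.8,0,0,-80,0],[0.8,0,0,-120,0],[0.8,0,0,-120,0]]' 6
python3 -m crank '[[-1,6,-40,0,0],[-1,12,-80,0,0],[-1,17,-120,0,0],[-1,23,-160,0,0],[-1,28,-200,0,0],[-1,34,-240,0,0],[-1,40,-280,0,0],[-1,45,-320,0,0],[-1,51,-360,0,0],[-1,56,-400,0,0],[-1,58,-425,0,0],[-1,58,-425,0,0]]' 10
python3 - <<'E'
from h import *
ex=np.r_[.819*np.cos(.04),.819*np.sin(.04),.574]; n=np.r_[-.574*np.cos(.04),-.574*np.sin(.04),.819]; ey=np.cross(n,ex)
for cam in("top","scene"):
    im,w=snap(cam,'13')
    p=brown(im,w,.45,.68,.0,.11,.08,.3); q=p-[.5018,.0493,.0705]
    k=abs(q@n-.024)<.006; S=q@ex; print(cam,plane(p,2.3),np.median(q@n),k.sum(),cv2.minAreaRect((np.c_[S,q@ey][k]*1000).astype(np.float32)),S[k].min(),S[k].max())
go(.463,-.391,.12,-4.6)
E
```

```text
time: 19.17
tool_pos: [0.5548, 0.0501, 0.2962]
tool_rot: [3.142, -0.0, -3.102]
contact_force: [-1.9, -0.2, 2.6]
opening: 0.0442
grip_force: 6.0
time: 20.17
tool_pos: [0.5558, 0.0502, 0.4244]
tool_rot: [-3.14, 0.014, -3.102]
contact_force: [0.4, 0.1, 0.7]
opening: 0.0826
grip_force: 0.0
time: 21.17
tool_pos: [0.5122, -0.3819, 0.4151]
tool_rot: [-3.14, -0.001, -3.108]
contact_force: [-0.0, 0.7, -0.6]
opening: 0.007
grip_force: 0.0
top {'n': 494, 'along': np.float64(35.0), 'across': np.float64(-0.1), 'mean': array([0.5508, 0.0492, 0.1341])} 0.02391975865154622 528 ((75.95255279541016, -2.1655101776123047), (43.61370086669922, 151.42893981933594), 89.63978576660156) 0.00032752710477460597 0.15163494675841346
scene {'n': 232, 'along': np.float64(34.8), 'across': np.float64(0.4), 'mean': array([0.5586, 0.0503, 0.1421])} 0.02565298580956673 255 ((80.86184692382812, -3.070772171020508), (138.685546875, 42.90090560913086), 3.0746333599090576) 0.01062765560458685 0.1501858027437847
t 21.27 shift mm [ 50.7 -11.7 136.5] roll 0.118 open 0.0017 F [-1.3  0.4 -0.3] tilt [ 3.14  -0.    -3.104]
```

The heel now sits at s ≈ 76 mm and is centred. Next is the pedal.

```bash
python3 -m crank '[[-1,25,-6,35,0.06],[-1,46,-11,70,0.118],[-1,46,-11,105,0.118],[-1,46,-11,135,0.118],[-1,46,-11,150,0.118],[-1,46,-11,160,0.118],[-1,46,-11,160,0.118],[-1,46,-11,160,0.118]]' 10
python3 -m crank '[[-1,0,0,6,0],[-1,0,0,12,0],[-1,0,0,18,0],[-1,0,0,24,0],[-1,0,0,28,0],[-1,0,0,28,0],[-1,0,0,28,0]]' 10
python3 -c "
from h import *
go(.468,-.391,.061,-4.6)"
```

```text
time: 21.93
tool_pos: [0.4687, -0.3889, 0.257]
tool_rot: [-3.141, 0.001, 3.064]
contact_force: [-0.2, -0.5, 1.3]
opening: 0.0004
grip_force: 0.0
time: 22.52
tool_pos: [0.4677, -0.3899, 0.2285]
tool_rot: [-3.141, -0.001, 3.063]
contact_force: [-3.4, -0.5, 6.1]
opening: 0.0007
grip_force: 2.8
t 22.52 shift mm [-0.4 -1.1  8.5] roll 0.001 open 0.0007 F [-3.4 -0.5  6.1] tilt [-3.141e+00 -1.000e-03  3.063e+00]
```

Contact is at tip z ≈ 0.050, with 6 N. I'll press on in small steps.

```bash
python3 -m crank '[[-1,0,0,3,0],[-1,0,0,6,0],[-1,0,0,8.5,0],[-1,0,0,8.5,0],[-1,0,0,8.5,0]]' 10
python3 -m crank '[[-1,0,0,0.7,0],[-1,0,0,1.4,0],[-1,0,0,1.4,0],[-1,0,0,1.4,0]]' 10
```

```text
time: 22.93
tool_pos: [0.4674, -0.3899, 0.2204]
tool_rot: [-3.141, -0.001, 3.063]
contact_force: [-6.6, -0.1, 6.5]
opening: 0.0001
grip_force: 3.8
time: 23.27
tool_pos: [0.4674, -0.3899, 0.22]
tool_rot: [-3.141, -0.001, 3.063]
contact_force: [-7.6, 1.0, 13.9]
opening: 0.0002
grip_force: 7.3
```

```bash
python3 -m crank '[[-1,0,0,0.8,0],[-1,0,0,0.8,0],[-1,0,0,0.8,0]]' 10
python3 -m crank '[[-1,0,0,-5,0],[-1,0,0,-12,0],[-1,0,0,-20,0],[-1,0,0,-28,0],[-1,0,0,-45,0],[-1,0,0,-80,0],[-1,0,0,-115,0],[-1,0,0,-150,0],[-1,0,0,-150,0],[-1,0,0,-150,0],[-1,0,0,-150,0]]' 10
python3 - <<'E'
from h import *
im,w=snap("scene","14"); im0,w0=load("scene","0")
for nm,a in(("before",(im0,w0)),("after",(im,w))):
    W=a[1]; m=(W[...,0]>.45)&(W[...,0]<.56)&(W[...,1]>-.43)&(W[...,1]<-.35)&(W[...,2]>.03)&(W[...,2]<.1); print(nm,plane(W[m],-4.6))
ex=np.r_[.819*np.cos(.04),.819*np.sin(.04),.574]; n=np.r_[-.574*np.cos(.04),-.574*np.sin(.04),.819]
p=brown(im,w,.45,.68,.0,.11,.08,.3); q=p-[.5018,.0493,.0705]; print(plane(p,2.3),(q@ex).max()); print(plane(brown(im,w,.40,.62,.22,.33,.105,.2),11)); go(.468,-.391,.061,-4.6)
cv2.imwrite('pics/s14c.png',cv2.resize(im[110:300,80:440],None,fx=2.2,fy=2.2)[...,::-1])
E
```

```text
time: 23.52
tool_pos: [0.4674, -0.3898, 0.2199]
tool_rot: [-3.141, -0.001, 3.063]
contact_force: [-9.8, 2.8, 18.9]
opening: 0.0007
grip_force: 9.6
time: 24.43
tool_pos: [0.4678, -0.3893, 0.3668]
tool_rot: [3.14, -0.001, 3.063]
contact_force: [-0.2, 0.1, -0.7]
opening: 0.0005
grip_force: 0.0
before {'n': 499, 'along': np.float64(-18.7), 'across': np.float64(-0.4), 'mean': array([ 0.506 , -0.392 ,  0.0527])}
after {'n': 472, 'along': np.float64(-18.6), 'across': np.float64(2.8), 'mean': array([ 0.5052, -0.3917,  0.0532])}
{'n': 230, 'along': np.float64(34.7), 'across': np.float64(-0.2), 'mean': array([0.5587, 0.0505, 0.1422])} 0.1500901093078933
{'n': 661, 'along': np.float64(0.1), 'across': np.float64(0.3), 'mean': array([0.5231, 0.2681, 0.1238])}
t 24.48 shift mm [ -0.8  -2.  146. ] roll 0.001 open 0.0002 F [-0.1  0.1 -1.2] tilt [ 3.139e+00 -2.000e-03  3.063e+00]
```

View pics/s14c.png

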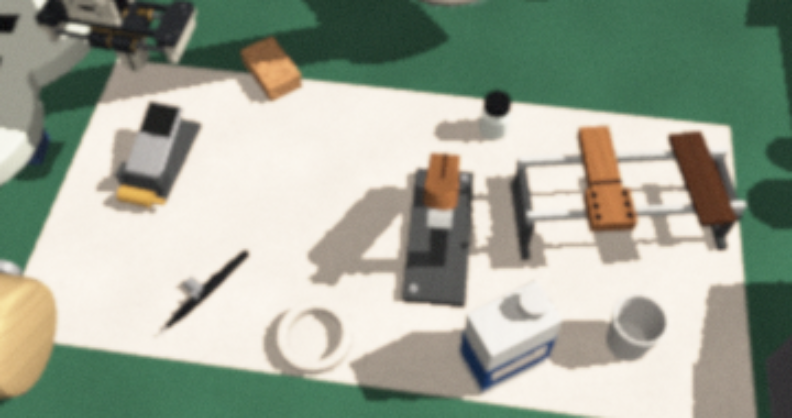

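The headstock lies across the rails at crop (605,180) and the heel is on the spine at (443,180) with its groove up. The pedal at (155,150) is back up, and the bystanders have not moved. The pressed fingertip height was 0.042 m, which matches the pedal's stop.

```bash
python3 -c "
from cell import ticket
print(ticket.hand_in())"
```

```text
the job is handed in; nothing more can be done
None
```

I handed the job in at about 24.5 s: the headstock is flat, face up, across both rails, the heel is on the sloped stand at the lip, and the pedal was pressed to its stop and sprang back; the hand-in returned no verdict.

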